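# Load a sample tube under the reader's spring flap

### The arm

A 6-joint arm with a two-finger parallel gripper is mounted at the origin on a cart in front of the work surface, level with it; the furniture and walls round the work are solid. World frame = base frame: x ahead of the robot, y to its left, z up, the work surface at z = 0. Lengths are in m, angles in rad, forces in N, time in s.
With the tool pointing down it reaches from about 0.425 to 0.95 m from the base axis. Payload 3.5 kg.
Tool frame: the origin (TCP) lies between the finger pads; the fingertips stand 14 mm ahead of it and the grasp point (between the pads) lies 5 mm behind it (ctrl.tip_extent is the distance from the TCP to the fingertips, in m); x points along the fingers, z is the direction in which the jaws open and shut, and the axes are right-handed (so a half turn about x gives the same grasp; the last joint's range is limited). The gripper opens to 85 mm and grips with 20 to 120 N. Pads are 22 mm wide; open, the fingers measure 114 mm over their backs; the gripper's body (76 mm by 85 mm) begins 54 mm behind the grasp point. The pads swing forward as they close: fully open they stand 13 mm farther back than shut.
Start: joints at [-1.364, 0.286, 1.577, -0, 1.279, -0.15], TCP at [0.236, -0.632, 0.245] pointing down, gripper open.
Joint ranges: [-2.77, 2.77], [-0.9, 2.22], [0.21, 2.48], [-1.53, 4.67], [0.24, 2.81], [-2.84, 2.84]. Speed limits (rad/s): [2.79, 2.79, 3.14, 3.14, 3.14, 3.14].

### API

Orientations are given as a unit quaternion [x, y, z, w].
In Python, from plant import ctrl gives the robot as it stands.
- The arm moves only by the tool move_arm, never from a script. Its argument "commands" is one flat list of numbers, 4 for each row, row after row: the shift along the tool's x, y, z in units of 25 mm (1.0 is 25 mm), then the turn about the tool's x in units of 5 degrees (1.0 is 5 degrees). A call has 1 to 20 rows; each row shifts and turns the commanded pose from where the row before left it, along the tool's axes as they then stand; what a row does not reach is not made up. A row lasts 1/8 s, in which the tool goes at most 62.5 mm and 10.7 degrees, less where a joint would pass 70% of its speed; a pose out of reach is approached as far as the arm can. A call is refused whole if a number of a shift passes 1 or a number of a turn 1, either way. A call with a gripper value outside its range is refused whole. "jaw" is the finger opening in mm, from 0 to 85.4, set as the call begins (left out, the last holds). The fingers move at their own pace and stop on an object; "force" is the grip in N (left out, the last holds). Time passes only in rows, so rows that do not move let the fingers close. It gives the time, the measured TCP pose, the force and the opening at its end, in the units of the state.
- ctrl.get_state(): the state, without advancing time (a new reading comes with each control period).
- ctrl.read_camera(name): name is "scene" or "top"; returns the picture (384x512x3 uint8, red, green, blue); there is no depth.
- ctrl.get_calibration(name): a dict with "camera_matrix" (3x3 intrinsics, pixels), "k1" (the pictures are not rectified: a ray, as slopes to the right and down, at radius r is drawn at 1 + k1 r^2 times it, then the intrinsics apply), "camera_from_world" (4x4, takes a point from world to camera coordinates). Camera axes: x right, y down, z forward; pixel columns grow to the right and rows downward; lengths in m; the calibration is good to about 2 mm. A picture is of the moment at which its call begins. get_calibration takes no time and is no camera call.
- ctrl.sign_off(): hands the job in, once; it reports no verdict.
The state is a dict: "time": time; "qpos": joint angles; "dq": joint speeds; "joint_efforts": joint torques, N m; "eef_pos": TCP position; "tcp_rot": TCP orientation; "contact_force": force on the tool from outside, world axes, zero at the start; "wrist_torque": the same for the moment, N m; "opening": opening from 0.0 (shut) to 1.0 (fully open).
Only numpy, scipy, OpenCV 4.12 (cv2) and the standard library are available. Lean on these libraries where they do the work, as an engineer would, in place of code of your own. Each camera call takes 0.05 s, during which the arm holds its last target.

### The job

Load the sample tube lying in the lane of the tube reader: with one fingertip press the reader's rod down so that its spring-closed flap lifts, and while it stays open push the tube from its cap end along the lane with the other fingertip until it is fully home against the stop inside. Then let go so that the flap closes on the tube. Only push: do not pinch or lift the tube, and leave the other things standing around alone.

Things in the scene. Friction and masses are not known exactly. Their poses are not given: they have to be found in the camera images.
- reader: Tube reader, fixed: grey foot plate 252 x 96 x 8 mm, with a white lane running into a white housing (x 4 to 68, y -35 to 35, top 66 mm above the table; mouth 24 mm wide, 28 high). Origin: on the table under mid-lane in the flap's plane; x along the lane into the housing, y left towards the rod, z up.
- port (a point): Point on the lane floor (20 mm above the table), mid-lane, in the flap's plane; axes as the reader's. The lane reaches from x = -158 mm, open at that end, to the flap, between two curbs 22 mm apart whose tops are 7 mm above its floor. The stop inside the housing is at x = 58 mm.
- flap (a joint): Grey flap's angle (rad): 0 shut, 0.68 open (hard stop). A 3 mm plate that swings up sideways in its own plane about a 10 mm steel axle, parallel to the lane, 44 mm left of it, 34 mm above the table; the tube cannot push it open. Pressing the rod lifts it, a spring shuts it: 1.6 N starts it, 3.5 N holds it. The tube clears it from 0.40 (rod top 30 mm above the table; 27 at 0.50, 23 at 0.68).
- rod_near (a point): Centre of the near end of the press rod, the flap's lever: black, round, 14 mm thick, parallel to the lane, from x = -184 to -4 mm (reader's frame). Shut: centre line 76 mm left of mid-lane, 35.5 mm above the table; at 0.5 rad 73 mm left and 20 mm up. It may be pressed anywhere along its length and a finger may slide along it.
- rod_far (a point): Centre of the press rod's far end, 4 mm before the plane of the flap.
- tube: The sample tube, lying in the lane with its purple cap towards the robot: 98 mm long, barrel 12 mm thick, cap 20 mm thick and 20 mm long, 11 g. Origin: at the tip of the round end, on the tube's axis; its own z points along the tube to the cap.
- tube_tip (a point): The round end of the tube, on its axis (same point as the tube's origin); it goes in first. Home: 58 mm past the plane of the flap.
- tube_cap_end (a point): Centre of the flat outer face of the cap, the face to push on, 98 mm from the tip; about 11 mm above the lane floor. When the tube is home it is 40 mm before the plane of the flap.
- cup_a: Bystander: lidded specimen cup, 61 mm across, 66 mm high, standing to the right of the lane. Origin under its centre.
- tape: Bystander: surgical tape roll lying flat, 58 mm across, 25 mm high, right of the lane. Origin under its centre.
- vial_a: Bystander: brown vial, 23 mm across, 46 mm high, right of the lane near its open end. Origin under its centre.
- cup_b: Bystander: lidded specimen cup, 61 mm across, 66 mm high, standing well left of the reader. Origin under its centre.
- swabs: Bystander: open carton of swabs, 62 x 48 mm, 59 mm high, left of the reader. Origin under its centre.
- vial_b: Bystander: brown vial, 23 mm across, 46 mm high, far left. Origin under its centre.
- pen: Bystander: marker lying on the table, 132 mm long, far right. Origin under its middle.

How it is judged:
By the outcome, as a careful person would: the job done as asked, in the order asked, and still so for the second after the job is handed in, with the robot touching nothing.
It also fails if it takes over 40 s, if anything falls off the work surface, if the arm or the gripper's body presses on something with over 40 N, if the wrist force passes 120 N, or if a joint passes its speed limit or range.

## Working session

There is one attempt and no reset: what is moved stays moved. The work goes in short steps, Python scripts to look and compute and a tool call to move; the robot and the scene stay as the last step left them, time stands still between calls to the robot, and variables do not carry over. Pictures are saved under pics/ and viewed, and the job is handed in when it is done.

Besides the shell and the picture viewer there is one more tool, called as name(argument=value, ...) on one line, values as JSON. move_arm: Moves the arm, as the interface text tells. Its arguments: {"type":"object","properties":{"commands":{"type":"array"},"jaw":{"type":"number"},"force":{"type":"number"}},"required":["commands"]}

```bash
mkdir -p pics; ls
python3 - <<'E'
from plant import ctrl
import cv2,json
s=ctrl.get_state();print(s, ctrl.tip_extent)
for n in("scene","top"):
    c=ctrl.get_calibration(n);print(n,c)
    cv2.imwrite(f"pics/{n}0.png",ctrl.read_camera(n)[:,:,::-1])
E
```

```text
pics
{'time': 0.0, 'qpos': array([-1.36397943e+00,  2.87164276e-01,  1.57818033e+00,  4.04778056e-05,
        1.27859468e+00, -1.50020192e-01]), 'dq': array([-1.63025470e-03,  1.12888924e-03, -5.28140352e-04,  1.89918484e-03,
        5.97729220e-05,  1.67434741e-03]), 'joint_efforts': array([-8.97077061e-04, -4.05985701e+01, -2.92626160e+01, -2.02835181e-04,
        5.71671422e-03, -6.93887571e-06]), 'eef_pos': array([ 0.23568   , -0.63185366,  0.24394626]), 'tcp_rot': array([ 0.40390891,  0.58139043, -0.40274947,  0.58020309]), 'contact_force': array([-0.94712505,  0.06076401,  0.53231669]), 'wrist_torque': array([ 0.01237323, -0.02200544, -0.03862523]), 'opening': 1.0007612445285774} 0.014
scene {'camera_matrix': array([[472.22913653,   0.        , 250.54623814],
       [  0.        , 472.22913653, 192.3318196 ],
       [  0.        ,   0.        ,   1.        ]]), 'k1': -0.11021493444764903, 'camera_from_world': array([[ 0.4381364 , -0.89884757,  0.01046615, -0.24502934],
       [-0.47087717, -0.23941228, -0.84909155,  0.30500178],
       [ 0.7657096 ,  0.36708965, -0.52814203,  1.01233715],
       [ 0.        ,  0.        ,  0.        ,  1.        ]])}
top {'camera_matrix': array([[483.27457877,   0.        , 257.04665973],
       [  0.        , 483.27457877, 185.99041571],
       [  0.        ,   0.        ,   1.        ]]), 'k1': 0.0431527190029129, 'camera_from_world': array([[ 0.02239397, -0.99955526, -0.01969234,  0.00397846],
       [-0.99587871, -0.02057137, -0.08833128,  0.50583243],
       [ 0.08788689,  0.02158927, -0.99589648,  1.44174177],
       [ 0.        ,  0.        ,  0.        ,  1.        ]])}
```

View pics/scene0.png

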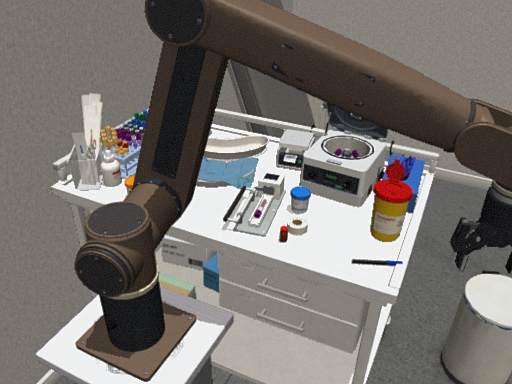

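View pics/top0.png

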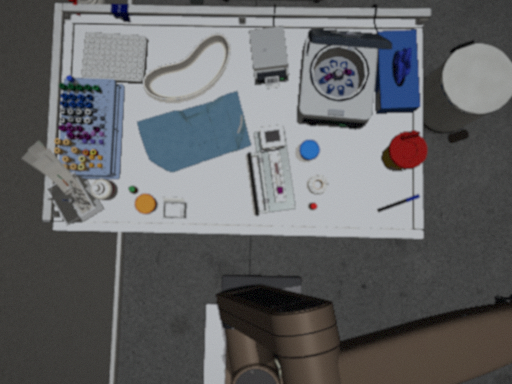

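Run:
```python
import cv2,numpy as np
a=cv2.imread("pics/top0.png")[115:225,235:335]
b=cv2.imread("pics/scene0.png")[165:245,215:315]
cv2.imwrite("pics/t0z.png",cv2.resize(a,None,fx=5.4,fy=5.4,interpolation=cv2.INTER_NEAREST))
cv2.imwrite("pics/s0z.png",cv2.resize(b,None,fx=7,fy=7,interpolation=cv2.INTER_NEAREST))
```

```text
(no output)
```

View pics/t0z.png

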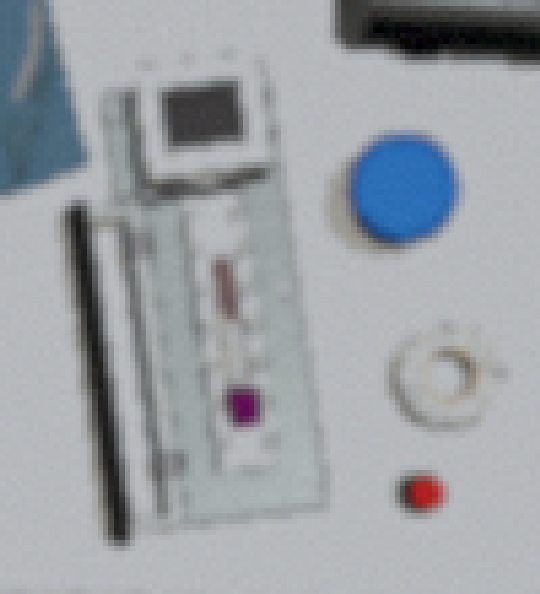

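View pics/s0z.png

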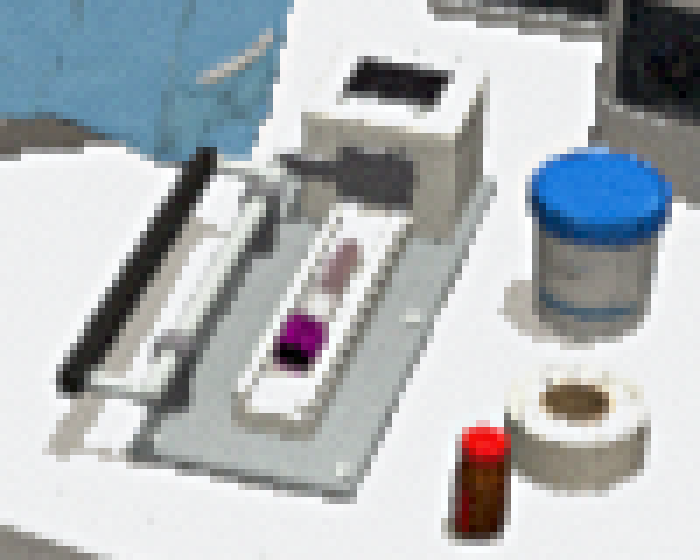

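```bash
cat > h.py <<'E'
import cv2,numpy as np
from plant import ctrl
def cal(n):
    c=ctrl.get_calibration(n);return np.array(c["camera_matrix"]),c["k1"],np.array(c["camera_from_world"])
def proj(n,P):
    K,k,T=cal(n);P=np.atleast_2d(P);p=P@T[:3,:3].T+T[:3,3]
    s=p[:,:2]/p[:,2:];s=s*(1+k*(s**2).sum(1,keepdims=True));return s*[K[0,0],K[1,1]]+K[:2,2]
def ray(n,uv):
    K,k,T=cal(n)
    s=cv2.undistortPoints(np.array(uv,float).reshape(-1,1,2),K,np.array([k,0,0,0,0.]))[:,0]
    d=np.c_[s,np.ones(len(s))]@T[:3,:3];o=-T[:3,:3].T@T[:3,3];return o,d
def onz(n,uv,z):
    o,d=ray(n,uv);return o+d*((z-o[2])/d[:,2])[:,None]
E
python3 - <<'E'
from h import *
for n,box in(("top",(235,115,300,225)),("scene",(215,165,300,245))):
    im=cv2.imread(f"pics/{n}0.png").astype(int);x0,y0,x1,y1=box
    m=np.zeros(im.shape[:2],np.uint8);m[y0:y1,x0:x1]=255
    dark=((im.max(2)<60)&(m>0)).astype(np.uint8)
    nn,l,st,ce=cv2.connectedComponentsWithStats(dark)
    for i in range(1,nn):
        if st[i,4]>15: print(n,"dark",st[i],ce[i])
    i=max((i for i in range(1,nn)),key=lambda i:max(st[i,2],st[i,3]))
    ys,xs=np.where(l==i);c=np.array([xs.mean(),ys.mean()]);P=np.c_[xs,ys]-c
    w,v=np.linalg.eigh(P.T@P);d=v[:,1];t=P@d
    e=[c+d*t.min(),c+d*t.max()];print(n,"rod ends px",e,"on z .036",onz(n,e,.0355), "width",2*np.sqrt(3*w[0]/len(t)))
    pur=((im[:,:,1]<60)&(im[:,:,0]>60)&(im[:,:,2]>60)&(m>0))
    ys,xs=np.where(pur);c=(xs.mean(),ys.mean());print(n,"cap",c,xs.min(),xs.max(),ys.min(),ys.max(),onz(n,[c],.031),onz(n,[c],.036))
E
```

```text
top dark [266 132  12   5  20] [271.1  133.35]
top dark [248 154  10  61 135] [252.68148148 183.46666667]
top rod ends px [array([248.65853761, 153.91036565]), array([256.84036779, 214.02172773])] on z .036 [[0.60121334 0.04209985 0.0355    ]
 [0.42043319 0.01331661 0.0355    ]] width 2.2097912914233926
top cap (np.float64(277.2142857142857), np.float64(170.39285714285714)) 268 281 133 192 [[ 0.5533709  -0.04511875  0.031     ]] [[ 0.55276237 -0.04502088  0.036     ]]
scene dark [265 174  14   6  48] [271.25  176.375]
scene dark [224 186  21  35 124] [234.09677419 203.81451613]
scene rod ends px [array([244.59703857, 186.35914813]), array([224.26464343, 220.15919607])] on z .036 [[0.60193566 0.04182033 0.0355    ]
 [0.41360511 0.01085363 0.0355    ]] width 3.2115529564333687
scene cap (np.float64(257.95652173913044), np.float64(212.47826086956522)) 255 260 210 217 [[ 0.49636916 -0.05397403  0.031     ]] [[ 0.48970061 -0.0570116   0.036     ]]
```

Run:
```python
from h import *
O=np.array([.6157,-.0324]);a=np.radians(9.15);u=np.array([np.cos(a),np.sin(a)]);v=np.array([-u[1],u[0]])
W=lambda x,y,z:np.r_[O+u*x/1e3+v*y/1e3,z/1e3]
for n,box in(("top",(272,180,290,200)),("scene",(245,205,265,225))):
    im=cv2.imread(f"pics/{n}0.png").astype(int);x0,y0,x1,y1=box
    m=np.zeros(im.shape[:2],bool);m[y0:y1,x0:x1]=1
    sat=(np.minimum(im[:,:,0],im[:,:,2])-im[:,:,1]).clip(0)*m
    sat=np.where(sat>25,1,0)
    ys,xs=np.where(sat);c=(xs.mean(),ys.mean())
    p=onz(n,[c],.033)[0];q=p[:2]-O
    print(n,c,xs.min(),xs.max(),ys.min(),ys.max(),p,"reader:",q@u*1e3,q@v*1e3)
# overlay
pts=[(-174-10,76,35.5),(-4,76,35.5),(-158,-11,27),(-158,11,27),(0,-11,27),(0,11,27),(4,-35,66),(4,35,66),(68,35,66),(68,-35,66),(4,-35,8),(-158,0,20)]
for n,box,f in(("top",(235,115,335,225),5),("scene",(215,165,315,245),7)):
    im=cv2.imread(f"pics/{n}0.png");x0,y0,x1,y1=box
    im=cv2.resize(im[y0:y1,x0:x1],None,fx=f,fy=f,interpolation=cv2.INTER_NEAREST)
    for p in pts:
        q=(proj(n,[W(*p)])[0]-[x0,y0]+.5)*f;cv2.circle(im,tuple(int(t) for t in q),3,(0,0,255),-1)
    cv2.imwrite(f"pics/{n}ov.png",im)
```

```text
top (np.float64(279.4230769230769), np.float64(189.6153846153846)) 277 282 187 193 [ 0.49515966 -0.05279544  0.033     ] reader: -122.24979379830951 -0.9676323782047755
scene (np.float64(257.90625), np.float64(212.375)) 255 261 210 215 [ 0.4941113 -0.0548368  0.033    ] reader: -123.60942526509692 -2.8163061254181083
```

View pics/topov.png

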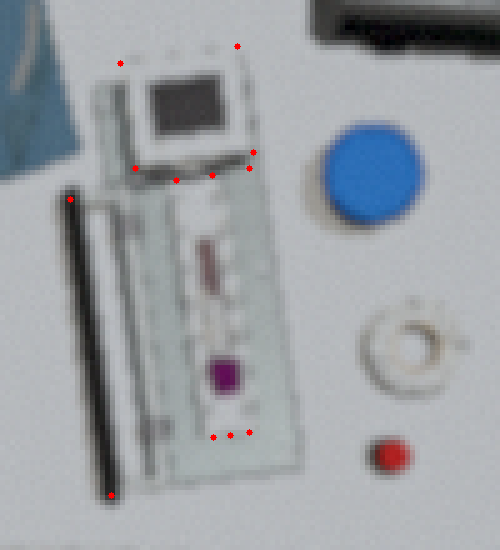

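View pics/sceneov.png

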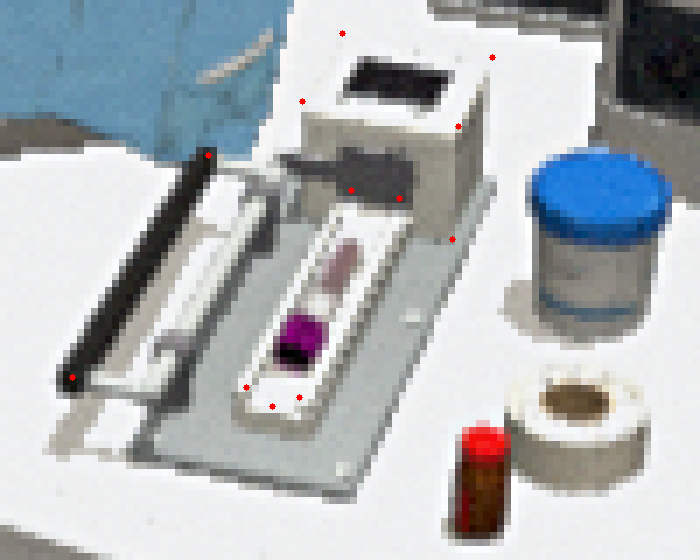

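```bash
cat > st.py <<'E'
from h import *
from scipy.spatial.transform import Rotation as R
O=np.array([.6137,-.0335]);a=np.radians(9.15);u=np.array([np.cos(a),np.sin(a)]);v=np.array([-u[1],u[0]])
def report(tx=-148,ty=36,tz=.12):
    s=ctrl.get_state();M=R.from_quat(s["tcp_rot"]).as_matrix();p=s["eef_pos"]
    q=(p[:2]-O)*1e3
    print("t",s["time"],"pos",p,"reader x,y",q@u,q@v,"F",s["contact_force"],"op",s["opening"]*85.4,"ext",ctrl.tip_extent)
    print(M.round(3).tolist())
    print("yaw tool z",np.degrees(np.arctan2(M[1,2],M[0,2])),"want 99.15 or -80.85; qpos",s["qpos"].round(3))
    tgt=np.r_[O+u*tx/1e3+v*ty/1e3,tz]
    print("tgt",tgt,"units in tool axes",M.T@(tgt-p)/.025)
E
python3 -c "
from st import *;report()"
```

```text
t 0.1 pos [ 0.23565878 -0.63191854  0.24404886] reader x,y -468.39112751131836 -530.6879124454817 F [ 0.24663192  0.75415105 -0.32977774] op 84.89765104217436 ext 0.014
[[-0.0, 0.937, 0.349], [0.002, 0.349, -0.937], [-1.0, 0.0, -0.002]]
yaw tool z -69.55749191449404 want 99.15 or -80.85; qpos [-1.364  0.287  1.578 -0.     1.279 -0.15 ]
tgt [ 0.46185853 -0.021493    0.12      ] units in tool axes [  5.00914211  17.00479106 -19.70846598]
```

move_arm(commands=[0, 0, 0, 0.75, 0, 0, 0, 0.75, 0, 0, 0, 0.76, 0, 0.5, -0.9, 0, 0, 0.5, -0.9, 0, 0, 0.5, -0.9, 0, 0, 0.5, -0.9, 0, 0, 0.5, -0.9, 0, 0, 0.5, -0.9, 0, 0, 0.5, -0.9, 0, 0, 0.5, -0.9, 0, 0, 0.5, -0.9, 0, 0, 0.5, -0.9, 0, 0, 0.5, -0.9, 0, 0, 0.5, -0.9, 0, 0, 0.5, -0.9, 0, 0, 0.5, -0.9, 0, 0, 0.5, -0.9, 0, 0, 0.5, -0.9, 0], jaw=61)

```text
time: 2.48
eef_pos: [0.3763, -0.2436, 0.2454]
tcp_rot: [0.459, 0.538, -0.459, 0.538]
contact_force: [0.5, 0.3, -0.2]
opening: 0.713
```

```bash
python3 -c "
from st import *;report()"
```

```text
t 2.475 pos [ 0.37634072 -0.24361807  0.24540833] reader x,y -267.75188940704965 -169.69960748690434 F [ 0.52314923  0.28781946 -0.20872735] op 60.87906845943189 ext 0.014
[[0.0, 0.987, 0.159], [-0.0, 0.159, -0.987], [-1.0, 0.0, 0.0]]
yaw tool z -80.84516889571113 want 99.15 or -80.85; qpos [-0.802 -0.236  2.11   0.     1.268  0.609]
tgt [ 0.46185853 -0.021493    0.12      ] units in tool axes [ 5.01513327  4.78951766 -8.22904037]
```

move_arm(commands=[0, 0.53, -0.91, 0, 0, 0.53, -0.91, 0, 0, 0.53, -0.91, 0, 0, 0.53, -0.91, 0, 0, 0.53, -0.91, 0, 0, 0.53, -0.91, 0, 0, 0.53, -0.91, 0, 0, 0.53, -0.91, 0, 0, 0.54, -0.94, 0, 0.9, 0, 0, 0, 0.9, 0, 0, 0, 0.9, 0, 0, 0, 0.9, 0, 0, 0, 0.9, 0, 0, 0, 0.9, 0, 0, 0, 0, 0, 0, 0, 0, 0, 0, 0])

```text
time: 4.6
eef_pos: [0.4618, -0.0232, 0.1113]
tcp_rot: [0.459, 0.538, -0.458, 0.539]
contact_force: [0.8, 0.1, 0.8]
opening: 0.71
```

```bash
cat > look.py <<'E'
import sys
from st import *
t=sys.argv[1];report()
for n,box,f in(("top",(225,110,325,225),5),("scene",(205,145,315,245),6)):
    im=ctrl.read_camera(n)[:,:,::-1];cv2.imwrite(f"pics/{n}_{t}_raw.png",im);x0,y0,x1,y1=box
    cv2.imwrite(f"pics/{n}_{t}.png",cv2.resize(im[y0:y1,x0:x1],None,fx=f,fy=f,interpolation=cv2.INTER_CUBIC))
E
python3 look.py a
```

```text
t 4.6 pos [ 0.46183197 -0.0231589   0.11126208] reader x,y -148.2911317132104 34.359520411370006 F [0.79708588 0.13568749 0.83112115] op 60.592781215268204 ext 0.014
[[0.001, 0.987, 0.159], [-0.0, 0.159, -0.987], [-1.0, 0.001, 0.001]]
yaw tool z -80.83734960474872 want 99.15 or -80.85; qpos [-0.27  -0.029  2.191 -0.     0.977  1.141]
tgt [ 0.46185853 -0.021493    0.12      ] units in tool axes [-0.34954114  0.01210959 -0.06540463]
```

View pics/scene_a.png

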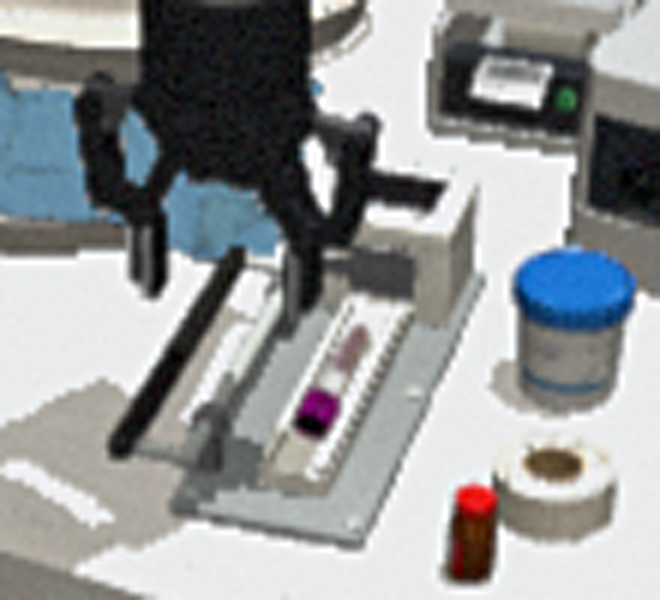

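View pics/top_a.png

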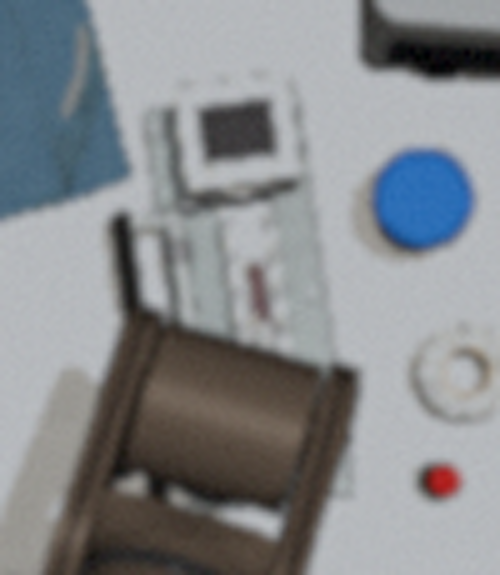

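Run:
```python
from st import *
print(onz("scene",[(230,193.7),(253.3,200.3)],.097))
for z in(.090,.097,.104,.111):
    for y in(34.4+38,34.4-38):
        for x in(-159,-148,-137):
            w=np.r_[O+u*x/1e3+v*y/1e3,z]; q=proj("scene",[w])[0];print(z,y,x,((q-[205,145])*6).round(0))
```

```text
[[ 0.45705957  0.01506017  0.097     ]
 [ 0.45591434 -0.05760571  0.097     ]]
0.09 72.4 -159 [143. 318.]
0.09 72.4 -148 [150. 306.]
0.09 72.4 -137 [158. 294.]
0.09 -3.6000000000000014 -159 [300. 346.]
0.09 -3.6000000000000014 -148 [307. 333.]
0.09 -3.6000000000000014 -137 [314. 321.]
0.097 72.4 -159 [142. 306.]
0.097 72.4 -148 [150. 294.]
0.097 72.4 -137 [158. 282.]
0.097 -3.6000000000000014 -159 [300. 333.]
0.097 -3.6000000000000014 -148 [307. 320.]
0.097 -3.6000000000000014 -137 [314. 308.]
0.104 72.4 -159 [142. 293.]
0.104 72.4 -148 [150. 281.]
0.104 72.4 -137 [158. 269.]
0.104 -3.6000000000000014 -159 [301. 320.]
0.104 -3.6000000000000014 -148 [308. 308.]
0.104 -3.6000000000000014 -137 [314. 295.]
0.111 72.4 -159 [142. 280.]
0.111 72.4 -148 [150. 268.]
0.111 72.4 -137 [157. 256.]
0.111 -3.6000000000000014 -159 [301. 307.]
0.111 -3.6000000000000014 -148 [308. 295.]
0.111 -3.6000000000000014 -137 [314. 282.]
```

Run:
```python
import cv2
im=cv2.imread("pics/scene_a_raw.png")[175:225,218:275]
cv2.imwrite("pics/z1.png",cv2.resize(im,None,fx=12,fy=12,interpolation=cv2.INTER_NEAREST))
```

```text
(no output)
```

View pics/z1.png

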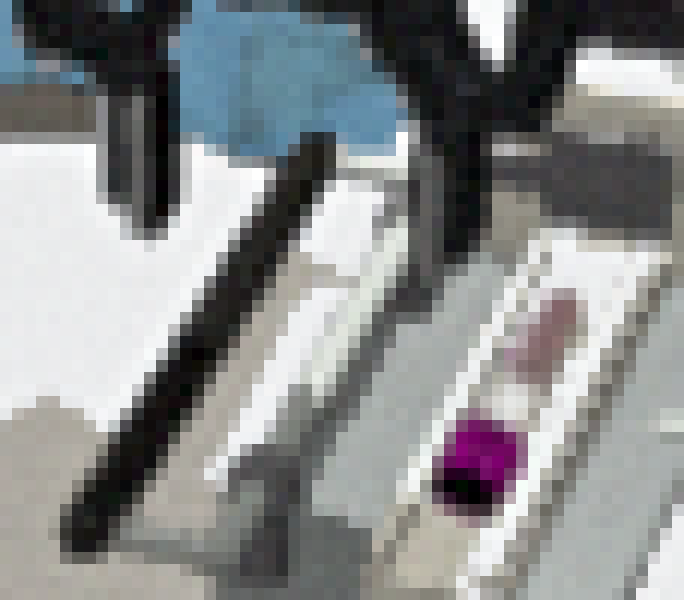

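move_arm(commands=[0, 0, -0.065, 0, 0.5, 0, 0, 0, 0.5, 0, 0, 0, 0.5, 0, 0, 0, 0.4, 0, 0, 0, 0, 0, 0, 0, 0, 0, 0, 0], jaw=67)

```text
time: 5.58
eef_pos: [0.4613, -0.0218, 0.0629]
tcp_rot: [0.459, 0.538, -0.459, 0.538]
contact_force: [-0.5, 0.2, -0.9]
opening: 0.779
```

```bash
sed -i 's/("scene",(205,145,315,245),6)/("scene",(215,165,285,230),10)/' look.py; python3 look.py b
```

```text
t 5.575 pos [ 0.46134788 -0.02184075  0.06293934] reader x,y -148.5594568208861 35.73787499924988 F [-0.46269903  0.21733142 -0.86229543] op 66.55526500580598 ext 0.014
[[0.0, 0.987, 0.159], [-0.0, 0.159, -0.987], [-1.0, 0.0, 0.0]]
yaw tool z -80.85922194767205 want 99.15 or -80.85; qpos [-0.268  0.058  2.212  0.     0.871  1.144]
tgt [ 0.46185853 -0.021493    0.12      ] units in tool axes [-2.28242143  0.02296183 -0.01027673]
```

View pics/scene_b.png

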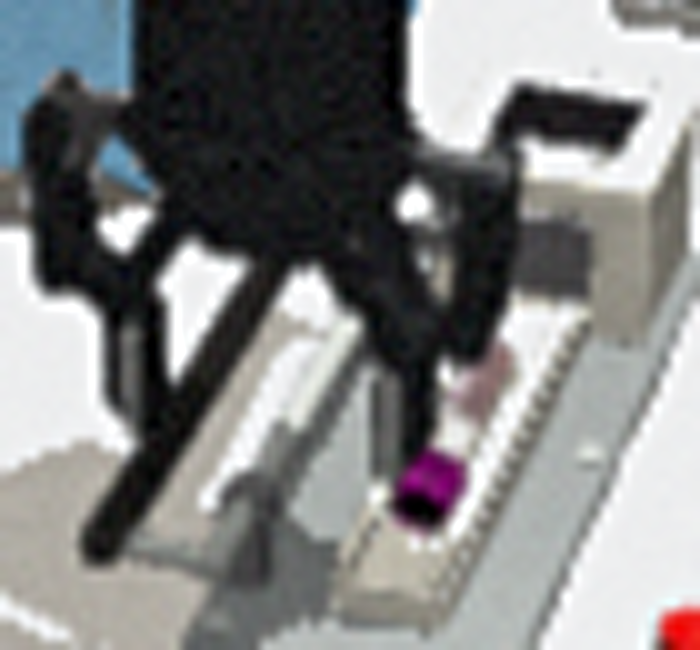

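Run:
```python
from st import *
f=lambda x,y,z:((proj("scene",[np.r_[O+u*x/1e3+v*y/1e3,z/1e3]])[0]-[215,165]+.5)*10).round(0)
for z in (45,49,53,57):
    print(z,"lane tip near corners",f(-159.5,2.5,z),f(-159.5,-4.5,z),"far",f(-137.5,2.5,z),f(-137.5,-4.5,z),"rod tip",f(-159.5,69.5,z),f(-159.5,76.5,z))
print("cap end c",f(-132,-1.5,31),"cap top far",f(-112,-1.5,41),"lane near end",f(-158,11,27),f(-158,-11,27),f(-158,11,20),"rod near",f(-184,76,35.5))
```

```text
45 lane tip near corners [381. 514.] [406. 518.] far [404. 471.] [427. 476.] rod tip [154. 472.] [131. 468.]
49 lane tip near corners [382. 502.] [406. 506.] far [404. 460.] [428. 464.] rod tip [154. 461.] [130. 457.]
53 lane tip near corners [382. 490.] [406. 494.] far [404. 448.] [428. 452.] rod tip [154. 449.] [130. 445.]
57 lane tip near corners [382. 478.] [406. 482.] far [404. 436.] [428. 440.] rod tip [154. 437.] [130. 433.]
cap end c [422. 504.] cap top far [442. 438.] lane near end [353. 558.] [428. 572.] [353. 578.] rod near [104. 544.]
```

move_arm(commands=[0, -0.16, 0, 0, 0.3, 0, 0, 0, 0.3, 0, 0, 0, 0.2, 0, 0, 0, 0, 0, 0, 0, 0, 0, 0, 0])

```text
time: 6.42
eef_pos: [0.457, -0.0223, 0.0428]
tcp_rot: [0.458, 0.539, -0.459, 0.538]
contact_force: [0.2, 1.7, 2.9]
opening: 0.784
```

```bash
python3 look.py c
```

```text
t 6.425 pos [ 0.45701099 -0.02232421  0.04277568] reader x,y -152.91803551584752 35.95021981912061 F [0.21939084 1.68679825 2.94551056] op 66.95015629983918 ext 0.014
[[-0.001, 0.987, 0.159], [0.0, 0.159, -0.987], [-1.0, -0.001, -0.0]]
yaw tool z -80.84104688027298 want 99.15 or -80.85; qpos [-0.271  0.09   2.226 -0.     0.826  1.14 ]
tgt [ 0.46185853 -0.021493    0.12      ] units in tool axes [-3.08911224e+00  1.94510261e-01 -2.88687326e-03]
```

View pics/scene_c.png

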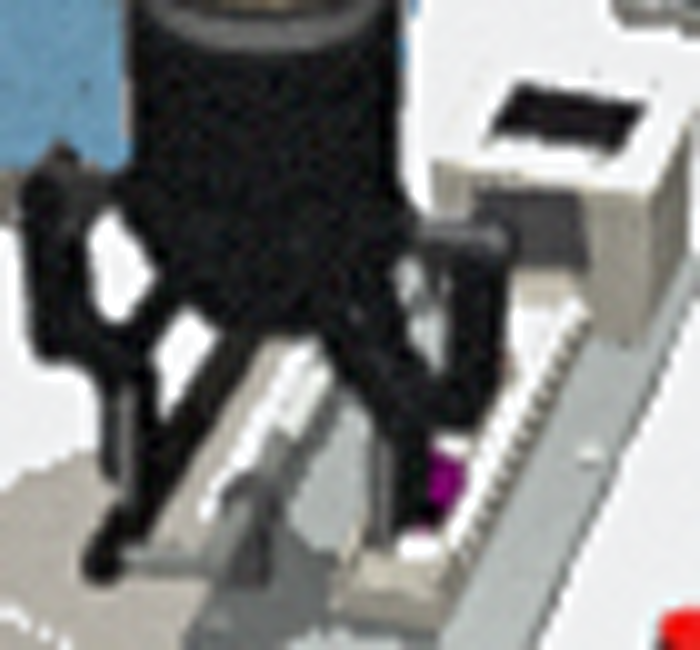

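move_arm(commands=[0.2, 0, 0, 0, 0.24, 0, 0, 0, 0, 0, 0, 0, 0, 0, 0, 0])

```text
time: 7.02
eef_pos: [0.4578, -0.023, 0.0322]
tcp_rot: [0.459, 0.538, -0.459, 0.539]
contact_force: [-0.4, -3.1, 4.5]
opening: 0.784
```

```bash
python3 look.py d
```

```text
t 7.025 pos [ 0.45776661 -0.02295333  0.0322026 ] reader x,y -152.2720687609144 35.2089472452357 F [-0.41442758 -3.0877714   4.52636819] op 66.96912607115658 ext 0.014
[[0.001, 0.987, 0.159], [-0.001, 0.159, -0.987], [-1.0, 0.001, 0.001]]
yaw tool z -80.84780589182188 want 99.15 or -80.85; qpos [-2.720e-01  1.130e-01  2.227e+00 -1.000e-03  8.000e-01  1.140e+00]
tgt [ 0.46185853 -0.021493    0.12      ] units in tool axes [-3.51176652  0.17419394 -0.02770836]
```

View pics/scene_d.png

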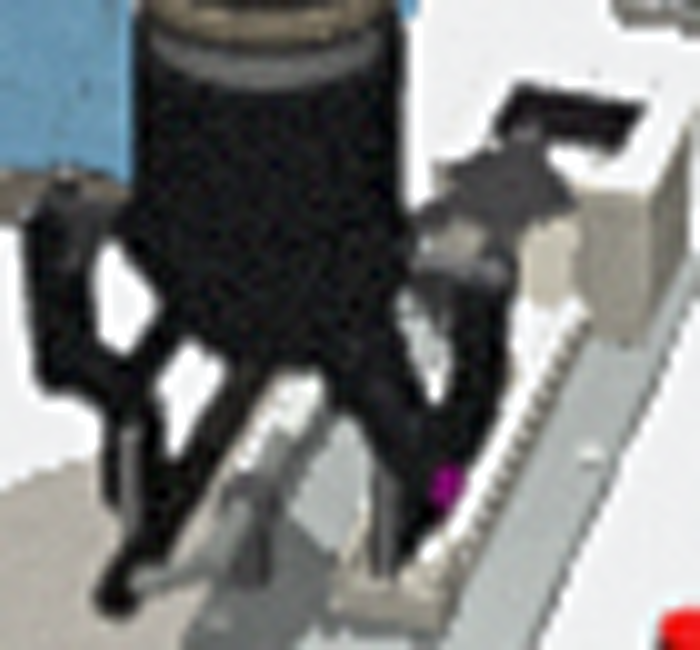

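```bash
python3 - <<'E'
from st import *
f=lambda x,y,z:((proj("scene",[np.r_[O+u*x/1e3+v*y/1e3,z/1e3]])[0]-[215,165]+.5)*10).round(0)
for A in(0,.4,.5,.6,.68):
    t=np.arctan2(1.5,32)-A; r=np.hypot(32,1.5); print(A,"rod c",44+r*np.cos(t),34+r*np.sin(t),f(-184,44+r*np.cos(t),34+r*np.sin(t)))
for z in (22,25,28,31):print(z,f(-163.5,2.2,z),f(-163.5,-4.8,z),"rod pad",f(-163.5,68.7,z),f(-163.5,75.7,z))
print(f(-158,11,27),f(-158,-11,27),f(-163.5,11,27))
E
python3 - <<'E'
import cv2
im=cv2.imread("pics/scene_d_raw.png")[205:230,220:268]
cv2.imwrite("pics/z2.png",cv2.resize(im,None,fx=16,fy=16,interpolation=cv2.INTER_NEAREST))
E
```

```text
0 rod c 76.0 35.5 [104. 544.]
0.4 rod c 74.0580793215553 22.92020453712751 [111. 581.]
0.5 rod c 72.80178028839823 19.97475660750106 [116. 591.]
0.6 rod c 71.25770338720226 17.16944427372339 [121. 600.]
0.68 rod c 69.82551653605739 15.0449823095354 [126. 607.]
22 [377. 589.] [401. 593.] rod pad [153. 547.] [130. 543.]
25 [377. 580.] [401. 585.] rod pad [153. 539.] [130. 534.]
28 [378. 572.] [402. 576.] rod pad [153. 530.] [130. 526.]
31 [378. 563.] [402. 567.] rod pad [153. 521.] [129. 517.]
[353. 558.] [428. 572.] [348. 569.]
```

View pics/z2.png

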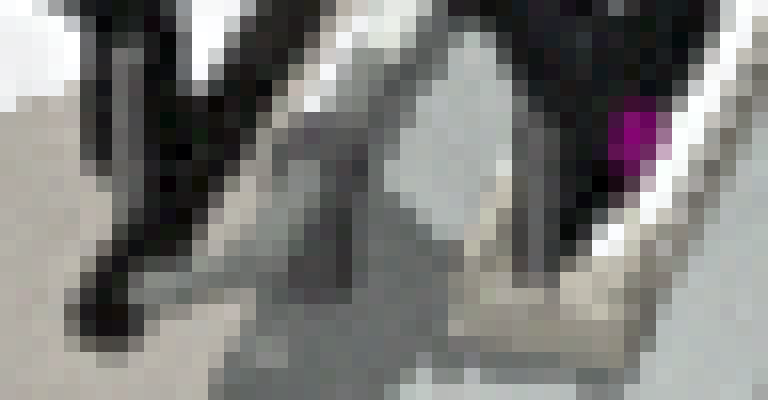

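move_arm(commands=[0, 0.1, 0, 0, 0, 0.15, 0, 0, 0, 0.2, 0, 0, 0, 0.2, 0, 0, 0, 0.2, 0, 0, 0, 0.2, 0, 0, 0, 0.2, 0, 0, 0, 0.2, 0, 0, 0, 0.2, 0, 0, 0, 0.15, 0, 0, 0, 0, 0, 0])

```text
time: 8.5
eef_pos: [0.5023, -0.0152, 0.032]
tcp_rot: [0.459, 0.538, -0.458, 0.539]
contact_force: [-0.8, -0.2, 2.6]
opening: 0.788
```

```bash
python3 look.py e
```

```text
t 8.5 pos [ 0.50233008 -0.01521886  0.0320342 ] reader x,y -107.04572497786181 35.758535101516486 F [-0.77057657 -0.1995499   2.56662333] op 67.2562303877686 ext 0.014
[[0.002, 0.987, 0.158], [0.0, 0.158, -0.987], [-1.0, 0.002, 0.0]]
yaw tool z -80.88097572355518 want 99.15 or -80.85; qpos [-2.330e-01  2.020e-01  2.123e+00  1.000e-03  8.150e-01  1.179e+00]
tgt [ 0.46185853 -0.021493    0.12      ] units in tool axes [-3.52114287 -1.63277477 -0.00830758]
```

View pics/scene_e.png

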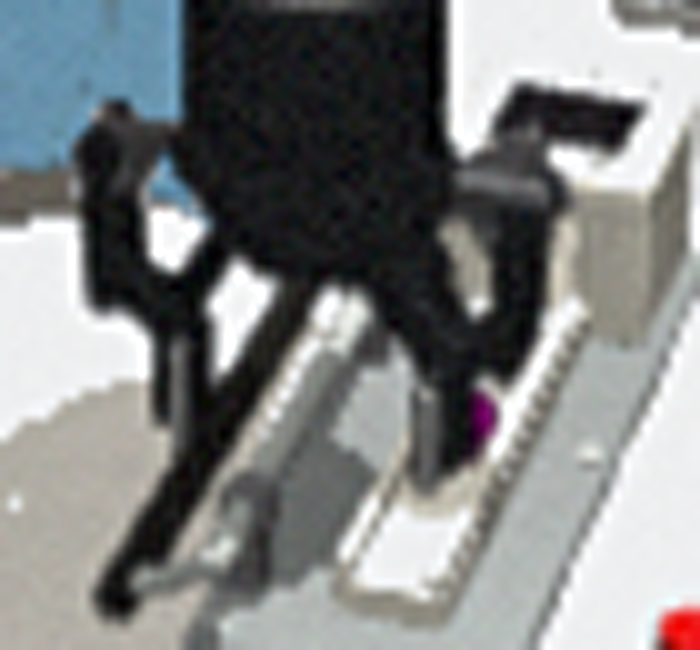

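View pics/top_e.png

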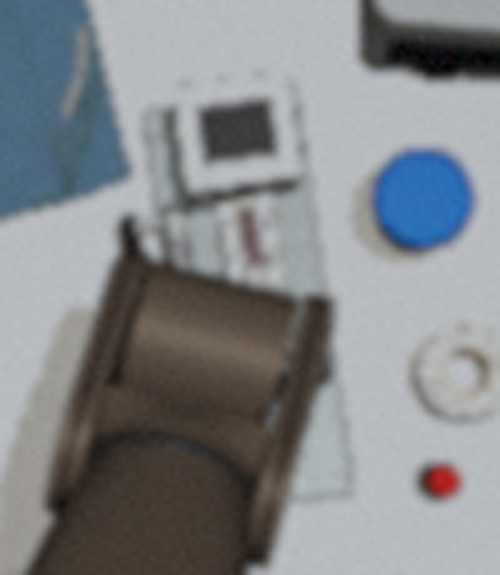

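move_arm(commands=[0, 0.1, 0, 0, 0, 0.2, 0, 0, 0, 0.2, 0, 0, 0, 0.2, 0, 0, 0, 0.2, 0, 0, 0, 0.2, 0, 0, 0, 0.2, 0, 0, 0, 0.2, 0, 0, 0, 0.1, 0, 0, 0, 0, 0, 0])

```text
time: 9.85
eef_pos: [0.5416, -0.0088, 0.032]
tcp_rot: [0.459, 0.538, -0.458, 0.538]
contact_force: [-0.9, 0.5, 3.0]
opening: 0.783
```

```bash
python3 look.py f
```

```text
t 9.85 pos [ 0.54162696 -0.00884964  0.03197563] reader x,y -67.2360444505688 35.79772287416116 F [-0.90823755  0.49518735  2.98395944] op 66.85306042515808 ext 0.014
[[0.001, 0.987, 0.159], [0.0, 0.159, -0.987], [-1.0, 0.001, 0.0]]
yaw tool z -80.87526106304448 want 99.15 or -80.85; qpos [-0.204  0.277  2.029  0.     0.835  1.207]
tgt [ 0.46185853 -0.021493    0.12      ] units in tool axes [-3.52487561 -3.22630532 -0.00632433]
```

View pics/scene_f.png

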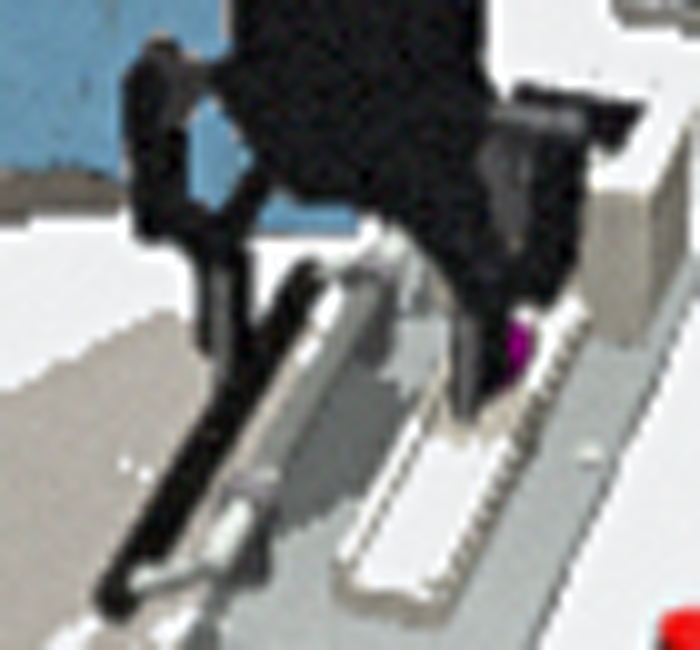

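move_arm(commands=[0, 0.08, 0, 0, 0, 0.1, 0, 0, 0, 0.1, 0, 0, 0, 0.1, 0, 0, 0, 0.08, 0, 0, 0, 0.04, 0, 0, 0, 0.04, 0, 0, 0, 0, 0, 0])

```text
time: 10.95
eef_pos: [0.5546, -0.0067, 0.0319]
tcp_rot: [0.459, 0.538, -0.458, 0.538]
contact_force: [-2.2, -0.5, 2.7]
opening: 0.785
```

move_arm(commands=[0, 0.04, 0, 0, 0, 0.04, 0, 0, 0, 0, 0, 0])

```text
time: 11.32
eef_pos: [0.5566, -0.0064, 0.0319]
tcp_rot: [0.459, 0.538, -0.458, 0.538]
contact_force: [-2.4, 0.1, 3.6]
opening: 0.786
```

move_arm(commands=[0, 0.04, 0, 0, 0, 0.04, 0, 0, 0, 0, 0, 0])

```text
time: 11.7
eef_pos: [0.5585, -0.0061, 0.0318]
tcp_rot: [0.459, 0.538, -0.458, 0.538]
contact_force: [-2.3, -0.3, 4.4]
opening: 0.785
```

move_arm(commands=[0, 0.04, 0, 0, 0, 0.04, 0, 0, 0, 0, 0, 0])

```text
time: 12.08
eef_pos: [0.5605, -0.0058, 0.0319]
tcp_rot: [0.459, 0.538, -0.458, 0.538]
contact_force: [-2.1, -0.0, 3.3]
opening: 0.787
```

```bash
python3 look.py g
```

```text
t 12.075 pos [ 0.56051637 -0.00577628  0.03185913] reader x,y -48.09827216758069 35.82819370210451 F [-2.0785353  -0.01821492  3.2949072 ] op 67.24084109841024 ext 0.014
[[0.0, 0.987, 0.159], [0.0, 0.159, -0.987], [-1.0, 0.0, -0.0]]
yaw tool z -80.8631842110513 want 99.15 or -80.85; qpos [-0.191  0.312  1.983  0.     0.846  1.22 ]
tgt [ 0.46185853 -0.021493    0.12      ] units in tool axes [-3.5272576  -3.99463828 -0.00597214]
```

View pics/scene_g.png

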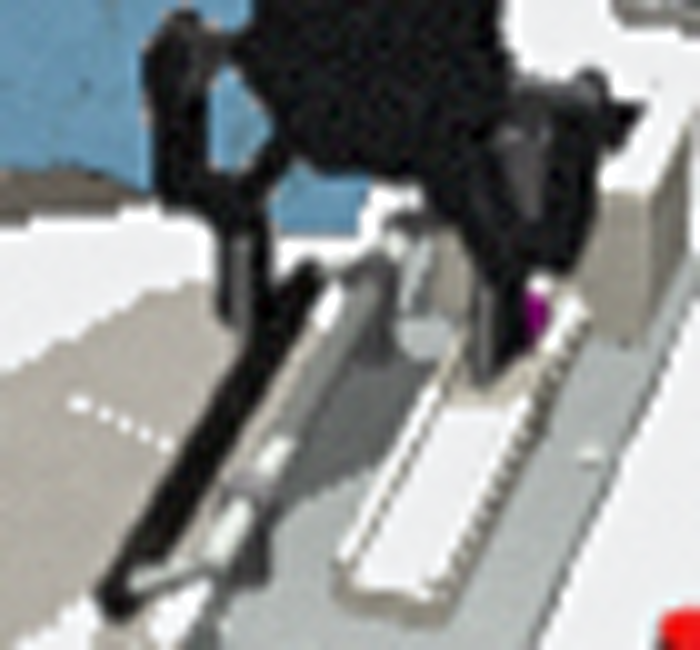

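View pics/top_g.png

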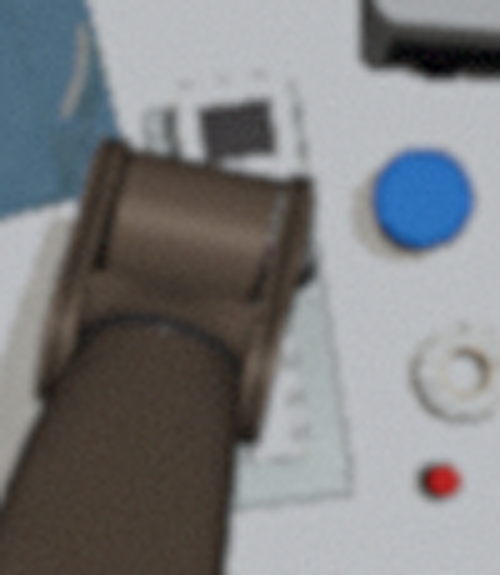

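move_arm(commands=[0, 0.04, 0, 0, 0, 0, 0, 0])

```text
time: 12.42
eef_pos: [0.5612, -0.0057, 0.0318]
tcp_rot: [0.458, 0.538, -0.459, 0.538]
contact_force: [-3.2, -0.1, 3.2]
opening: 0.785
```

move_arm(commands=[0, 0.04, 0, 0, 0, 0, 0, 0])

```text
time: 12.68
eef_pos: [0.5615, -0.0056, 0.0316]
tcp_rot: [0.458, 0.539, -0.459, 0.538]
contact_force: [-5.4, -1.6, 5.6]
opening: 0.786
```

move_arm(commands=[0, 0.04, 0, 0, 0, 0, 0, 0])

```text
time: 12.92
eef_pos: [0.5617, -0.0055, 0.0315]
tcp_rot: [0.457, 0.539, -0.46, 0.537]
contact_force: [-6.6, -1.7, 7.7]
opening: 0.784
```

move_arm(commands=[0, -0.2, 0, 0, 0, -0.3, 0, 0, 0, -0.4, 0, 0, 0, -0.4, 0, 0, 0, -0.3, 0, 0, 0, 0, 0, 0])

```text
time: 13.68
eef_pos: [0.5226, -0.0119, 0.0316]
tcp_rot: [0.458, 0.539, -0.459, 0.538]
contact_force: [0.4, -1.8, 3.9]
opening: 0.782
```

```bash
python3 look.py h;python3 - <<'E'
from st import *
f=lambda x,y,z:((proj("scene",[np.r_[O+u*x/1e3+v*y/1e3,z/1e3]])[0]-[215,165]+.5)*10).round(0)
for x in(-50,-45,-40,-35):print(x,f(x,-1,31),f(x+20,-1,41))
E
```

```text
t 13.675 pos [ 0.52255437 -0.01186543  0.03162396] reader x,y -86.54551546534016 35.85322696991204 F [ 0.36743236 -1.84020292  3.88225298] op 66.82506612361944 ext 0.014
[[-0.002, 0.987, 0.159], [-0.0, 0.159, -0.987], [-1.0, -0.002, -0.0]]
yaw tool z -80.82682983447948 want 99.15 or -80.85; qpos [-2.170e-01  2.430e-01  2.073e+00 -1.000e-03  8.280e-01  1.195e+00]
tgt [ 0.46185853 -0.021493    0.12      ] units in tool axes [-3.52965362 -2.46590692 -0.00700717]
-50 [497. 355.] [515. 293.]
-45 [501. 347.] [520. 285.]
-40 [506. 338.] [524. 277.]
-35 [510. 330.] [528. 268.]
```

View pics/scene_h.png

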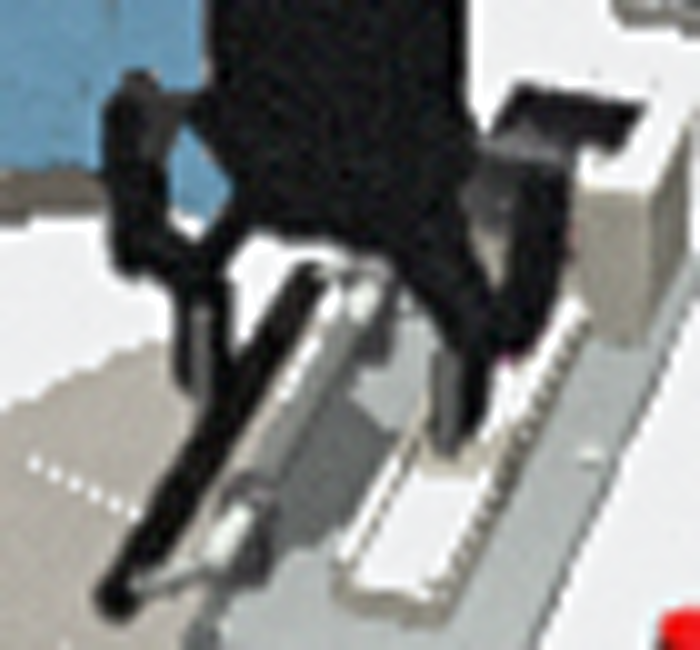

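move_arm(commands=[0, -0.4, 0, 0, 0, -0.5, 0, 0, 0, -0.5, 0, 0, 0, -0.5, 0, 0, 0, -0.4, 0, 0, 0, 0, 0, 0])

```text
time: 14.52
eef_pos: [0.4651, -0.0209, 0.0314]
tcp_rot: [0.457, 0.539, -0.459, 0.537]
contact_force: [-1.4, -1.4, 3.8]
opening: 0.782
```

```bash
python3 look.py i
```

```text
t 14.525 pos [ 0.46506275 -0.02090543  0.03139869] reader x,y -144.74311506233505 36.07055618685462 F [-1.38576323 -1.43283352  3.82780051] op 66.810066449435 ext 0.014
[[-0.004, 0.987, 0.16], [-0.0, 0.16, -0.987], [-1.0, -0.004, -0.001]]
yaw tool z -80.81184793422268 want 99.15 or -80.85; qpos [-2.630e-01  1.320e-01  2.208e+00 -1.000e-03  8.060e-01  1.149e+00]
tgt [ 0.46185853 -0.021493    0.12      ] units in tool axes [-3.54354015e+00 -1.43561618e-01  8.10198784e-04]
```

View pics/scene_i.png

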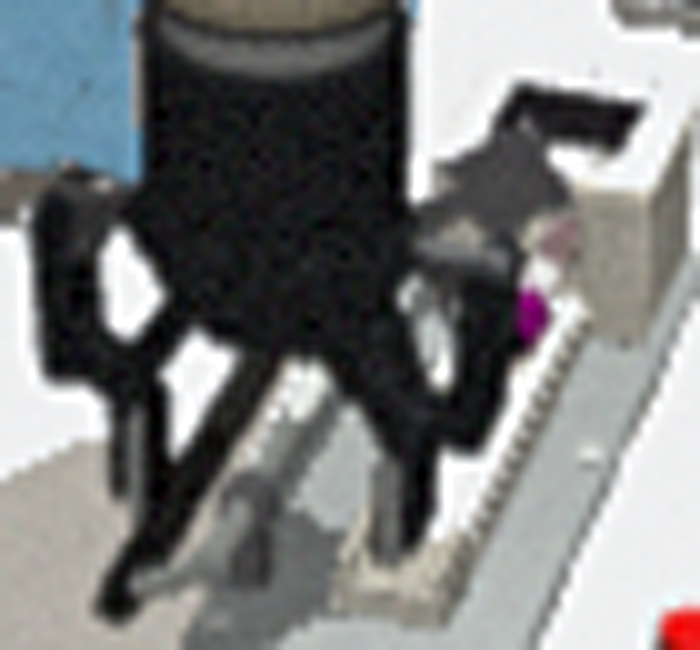

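move_arm(commands=[-0.2, 0, 0, 0, -0.2, 0, 0, 0, -0.2, 0, 0, 0, -0.4, 0, 0, 0, -0.8, 0, 0, 0, -1, 0, 0, 0, -1, 0, 0, 0, -1, 0, 0, 0, -1, 0, 0, 0, -1, -0.5, 0, 0, -1, -0.5, 0, 0, 0, 0, 0, 0])

```text
time: 16.12
eef_pos: [0.4433, -0.0252, 0.2294]
tcp_rot: [0.46, 0.536, -0.458, 0.54]
contact_force: [0.3, 0.1, 0.4]
opening: 0.79
```

```bash
python3 look.py j
python3 - <<'E'
from st import *
im=cv2.imread("pics/scene_j_raw.png").astype(int)
sat=np.minimum(im[:,:,0],im[:,:,2])-im[:,:,1]
m=np.zeros(sat.shape,bool);m[185:206,258:278]=1
ys,xs=np.where((sat>25)&m);c=(xs.mean(),ys.mean());p=onz("scene",[c],.033)[0];q=(p[:2]-O)*1e3
print(c,len(xs),xs.min(),xs.max(),ys.min(),ys.max(),q@u,q@v)
im=cv2.imread("pics/top_j_raw.png").astype(int)
sat=np.minimum(im[:,:,0],im[:,:,2])-im[:,:,1];m=np.zeros(sat.shape,bool);m[145:185,262:290]=1
ys,xs=np.where((sat>25)&m);print(len(xs))
if len(xs):
    c=(xs.mean(),ys.mean());p=onz("top",[c],.033)[0];q=(p[:2]-O)*1e3
    print(c,xs.min(),xs.max(),ys.min(),ys.max(),q@u,q@v)
E
```

```text
t 16.125 pos [ 0.44333791 -0.02516576  0.22940884] reader x,y -166.8689916513295 35.319114208663926 F [0.2696115  0.06049637 0.43934547] op 67.42648845518549 ext 0.014
[[0.006, 0.987, 0.159], [-0.002, 0.159, -0.987], [-1.0, 0.005, 0.003]]
yaw tool z -80.87804588246127 want 99.15 or -80.85; qpos [-0.286 -0.236  2.139  0.     1.232  1.126]
tgt [ 0.46185853 -0.021493    0.12      ] units in tool axes [ 4.38034385  0.73071386 -0.03898964]
(np.float64(266.4074074074074), np.float64(195.55555555555554)) 27 264 269 193 198 -26.815954704631483 -1.569585993515516
24
(np.float64(275.4583333333333), np.float64(158.58333333333334)) 273 277 156 161 -25.356956512148464 -1.592118643530367
```

View pics/scene_j.png

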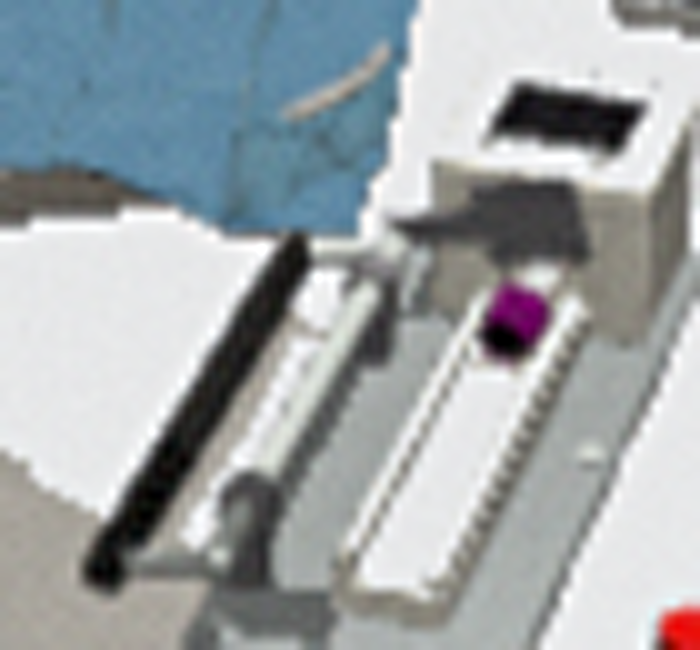

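View pics/top_j.png

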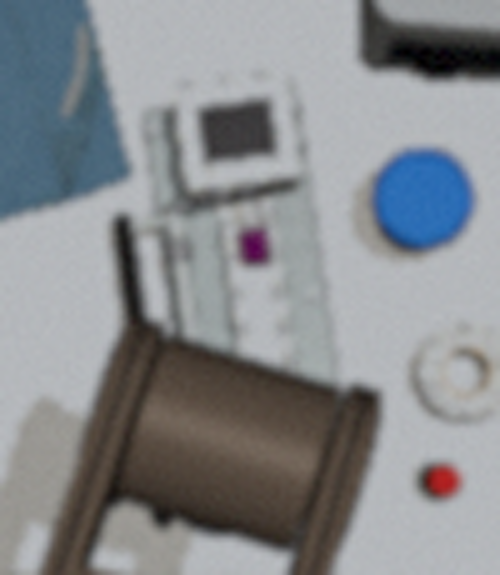

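```bash
python3 -c "
from plant import ctrl;print(ctrl.sign_off())"
```

```text
the job is handed in; nothing more can be done
None
```

The tube is loaded and the job was handed in at about 16 s of the 40 s allowed. I received no verdict.

**What I did:** The left fingertip pressed the rod until the flap stood about 0.53 rad open. The right fingertip pushed the cap along the lane until the tube stopped. I then backed off along the lane with the rod still held down and lifted clear so the flap could close. The tube was never pinched or lifted.

**Stop:** The tube stalled after about 96 mm. The push force rose to 6.6 N while the arm hardly moved.

**Final picture:** The flap has come down onto the tube and the cap sits just before the housing. The cup, tape roll and red-capped vial to the right of the lane have not moved; I did not recheck the other bystanders. The gripper is 23 cm up with no contact force.

**One measurement disagrees:** The cap centre reads 25 to 27 mm before the flap plane, where a fully home tube should read 30 mm. A tube cannot go past the stop, so I put this down to a 3 to 5 mm error in where I placed the reader's origin, which I had shifted back 2 mm by eye.

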